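# Sort the bench leftovers into the colour-coded trays

## Task

Sort the five loose things lying in a row in front of the trays into the trays. Wood goes in the green tray: lay the larger offcut flat on its floor and set the smaller one squarely on top of it, the same way up as they lie now; the hex bolt goes in the red tray; and the blue tray takes the marker pen, lying lengthwise flat on its floor, and beside it the tape measure, standing upright on the floor as it stands now. Leave the chisel and the black screwdriver between the trays where they lie.

Things in the scene. Friction and masses are not known exactly. Their poses are not given: they have to be found in the camera images.
- large_offcut: the larger, flat wood offcut, 58 (x) x 60 (y) x 24 mm high, about 60 g, lying flat at the start with its z axis up. Origin: centre of its underside.
- small_offcut: the smaller, nearly cubic wood offcut, 36 (x) x 55 (y) x 36 mm high, about 40 g. Grip it across 36 mm (its x). Origin: centre of its underside, z axis up at the start.
- bolt: loose steel hex-head bolt, 70 mm long, lying along its own y, hexagon head 24 mm wide (x) and 27 mm high, its threaded shank about 16 mm thick. Origin: midway along its length, at the lowest point of the head as it lies at the start; z axis up at the start.
- tape_rule: yellow tape measure, standing upright at the start: case 36 mm thick (its x), 72 mm long (y from -28 to +44 mm), 67 mm high, a short end of blade out at -y. Grip the case across its 36 mm thickness. Origin: on its underside, 8 mm towards -y from the case's middle; z axis up at the start.
- marker: white marker pen with a black cap, 16 mm thick and 135 mm long, lying along its own y. Round: it can roll. Origin: midway along its length, on its underside at the start; z axis up at the start.
- green_tray: green plastic sorting tray for wood offcuts: outside 130 (its x) x 180 (its y) x 30 mm high, walls 4 mm, inside 122 x 172 mm, floor 4 mm thick, open above, rim flat all round; fixed to the bench. Origin: centre of its underside.
- red_tray: red plastic sorting tray for fasteners: outside 130 (its x) x 180 (its y) x 30 mm high, walls 4 mm, inside 122 x 172 mm, floor 4 mm thick, open above, rim flat all round; fixed to the bench. Origin: centre of its underside.
- blue_tray: blue plastic sorting tray for measuring and marking tools: outside 130 (its x) x 180 (its y) x 30 mm high, walls 4 mm, inside 122 x 172 mm, floor 4 mm thick, open above, rim flat all round; fixed to the bench. Origin: centre of its underside.
- chisel: yellow-handled wood chisel, 245 mm long along its y, 28 mm thick, lying loose on the bench between two trays, to be left alone. Origin: centre, on its underside.
- screwdriver: black-handled screwdriver, 183 mm long along its y, 28 mm thick, lying loose on the bench between two trays, to be left alone. Origin: centre, on its underside.
Mind the look-alikes: they are no part of the job. Leave any pink or purple look-alike of the tape_rule alone.

How it is judged:
At the end, for the whole second after the job is handed in: Green tray: larger offcut flat (within 7 deg) on the floor, smaller one upright on it, centres within 15 mm. Red: the bolt inside. Blue: marker level on the floor, its middle within 30 mm of the tray's lengthwise; tape measure upright (within 7 deg) on the floor. All at rest (x of large_offcut in the frame of green_tray between -0.045 and 0.045 m and y of large_offcut in the frame of green_tray between -0.065 and 0.065 m and z of large_offcut in the frame of green_tray between 0 and 0.009 m and angle between each of large_offcut, small_offcut, tape_rule's own z axis and vertical below 0.12 rad and horizontal distance between small_offcut and large_offcut below 0.015 m and z of small_offcut in the frame of large_offcut between 0.019 and 0.029 m and x of bolt in the frame of red_tray between -0.055 and 0.055 m and y of bolt in the frame of red_tray between -0.078 and 0.078 m and z of bolt in the frame of red_tray between -0.002 and 0.034 m and x of tape_rule in the frame of blue_tray between -0.055 and 0.055 m and y of tape_rule in the frame of blue_tray between -0.075 and 0.075 m and z of tape_rule in the frame of blue_tray between 0 and 0.009 m and x of marker in the frame of blue_tray between -0.06 and 0.06 m and y of marker in the frame of blue_tray between -0.03 and 0.03 m and z of marker in the frame of blue_tray between 0 and 0.023 m and angle between marker's own y axis and vertical between 1.48 and 1.66 rad and linear speed of each of large_offcut, small_offcut, bolt, tape_rule, marker below 0.02 m/s); the robot touches nothing.
It fails at once if the chisel is shifted by more than 20 mm (distance of chisel from where it was at the start of the episode above 0.02 m).
It fails at once if the screwdriver is shifted by more than 20 mm (distance of screwdriver from where it was at the start of the episode above 0.02 m).
It also fails if it takes over 144 s, if anything falls off the work surface, if the arm or the gripper's body presses on something with over 40 N, if the wrist force passes 120 N, or if a joint passes its speed limit or range.

## Robot

A 7-joint arm with a two-finger parallel gripper is mounted at the origin on the work surface; the furniture and walls round the work are solid. World frame = base frame: x ahead of the robot, y to its left, z up, the work surface at z = 0. Lengths are in m, angles in rad, forces in N, time in s.
With the tool pointing down it reaches from about 0.35 to 0.9 m from the base axis. Payload 8.1 kg.
Tool frame: the origin (TCP) lies between the finger pads; the fingertips stand ahead of it and the grasp point (between the pads) is the TCP (arm.nose_length is the z of the fingertips in the tool frame, in m); z points along the fingers, y is the line along which they close (so a half turn about z gives the same grasp; the last joint's range is limited). The gripper opens to 92 mm and grips with 3 to 60 N. Pads are 19 mm wide; open, the fingers measure 130 mm over their backs; the gripper's body (75 mm by 190 mm) begins 47 mm behind the grasp point.
Start: joints at [1.235, 0.434, 0.025, 1.573, -0.012, 1.134, -0.075], TCP at [0.144, -0.608, 0.246] pointing down, gripper open.
Joint ranges: [-2.62, 2.62], [-0.44, 2.09], [-1.27, 1.32], [0.08, 2.57], [-1.32, 4.46], [0.12, 2], [-2.74, 2.74]. Speed limits (rad/s): [2.22, 2.22, 3.01, 3.01, 3.14, 3.14, 3.14].

## Interface

Orientations are given as a rotation vector (axis times angle).
In Python, from cell import sensors, optics, arm gives the robot as it stands.
- The arm moves only by the tool arm_command, never from a script. Its argument "deltas" is one flat list of numbers, 7 for each row, row after row: the turn, a rotation vector about the world's x, y, z as a fraction of full scale, then the shift along the world's x, y, z as a fraction of full scale, then the finger opening in mm, from 0 to 91.8. In form: [wx, wy, wz, dx, dy, dz, fingers, wx, wy, wz, dx, dy, dz, fingers, ...]. A call has 1 to 20 rows; each row is the pose to reach, as a shift and turn from the pose commanded when the call began; what a row does not reach only later rows make up. Full scale, the value 1, is 1 m for a shift and 90 degrees for a turn. A row lasts 1/10 s, in which the tool goes at most 50 mm and 8.59 degrees, less where a joint would pass 70% of its speed; a pose out of reach is approached as far as the arm can. A call with a number of a shift or a turn outside -1 to 1 is refused whole. A call with a gripper value outside its range is refused whole. The fingers move at their own pace and stop on an object; "force" is the grip in N (left out, the last holds). Time passes only in rows, so rows that repeat a pose let the fingers close. It gives the time, the measured TCP pose, the force, the opening and the grip force at its end, in the units of the state.
- sensors.observe(): the state, without advancing time (a new reading comes with each control period).
- optics.get_image(name): name is "side" or "top" or "wrist"; returns the picture (480x640x3 uint8, blue, green, red); there is no depth.
- optics.calibration(name): a dict with "camera_matrix" (3x3 intrinsics, pixels), "rvec" (rotation vector, rad) and "tvec" (3), from world to camera coordinates, as OpenCV has them. Camera axes: x right, y down, z forward; pixel columns grow to the right and rows downward; lengths in m; the calibration is good to about 2 mm. A picture is of the moment at which its call begins: read the wrist's pose just before it. calibration takes no time and is no camera call; for the wrist camera it gives the pose at the moment of the call.
- arm.sign_off(): hands the job in; it is judged then, once.
The state is a dict: "clock": time; "joints": joint angles; "dq": joint speeds; "joint_efforts": joint torques, N m; "position": TCP position; "ee_rot": TCP orientation; "force": force on the tool from outside, world axes, zero at the start; "ft_torque": the same for the moment, N m; "width": opening from 0.0 (shut) to 1.0 (fully open); "gripper_force": force on a finger pad.
Only numpy, scipy, OpenCV 4.12 (cv2) and the standard library are available. Lean on these libraries where they do the work, as an engineer would, in place of code of your own. Each camera call takes 0.05 s, during which the arm holds its last target. There are 200 camera calls.

## Working session

There is one attempt and no reset: what is moved stays moved. The work goes in short steps, Python scripts to look and compute and a tool call to move; the robot and the scene stay as the last step left them, time stands still between calls to the robot, and variables do not carry over. Pictures are saved under pics/ and viewed, at most 15 in all, crops included, and the job is handed in when it is done.

Besides the shell and the picture viewer there is one more tool, called after "Call:" as a command line: name --argument value ..., lists and objects as JSON in quotes. arm_command: Moves the arm, as the interface text tells. Its arguments: {"type":"object","properties":{"deltas":{"type":"array","items":{"type":"number"}},"force":{"type":"number"}},"required":["deltas"]}

```bash
mkdir -p pics; ls; python3 - <<'E'
from cell import sensors, optics, arm
import cv2
s=sensors.observe();print(s, arm.nose_length)
for n in("top","side"):
    cv2.imwrite(f"pics/{n}0.png",optics.get_image(n)); c=optics.calibration(n);print(n,c)
E
```

```text
pics
{'clock': 0.0, 'joints': array([ 1.23538012,  0.43518849,  0.02495255,  1.57410086, -0.01161816,
        1.13399928, -0.07511431]), 'dq': array([-0.00095125,  0.00162168, -0.00093162,  0.00079298, -0.00091676,
        0.00010153,  0.00083622]), 'joint_efforts': array([-2.12472449e-03, -6.67835641e+01,  9.83905457e-01, -3.14461577e+01,
       -6.07475289e-02,  4.27876669e-02,  2.04491589e-04]), 'position': array([ 0.14405073, -0.60767395,  0.24496468]), 'ee_rot': array([-3.11883181e+00, -3.64590245e-01,  4.61866234e-04]), 'force': array([0.23845861, 0.4820276 , 0.39833707]), 'ft_torque': array([-0.00624225,  0.01853428,  0.05758499]), 'gripper_force': 0.0, 'width': 0.9999437292372451} 0.019
top {'camera_matrix': array([[467.40671864,   0.        , 317.83583942],
       [  0.        , 467.40671864, 233.82438946],
       [  0.        ,   0.        ,   1.        ]]), 'rvec': array([ 2.10749148, -2.13891147,  0.15021286]), 'tvec': array([0.02750711, 0.48187091, 0.86274636])}
side {'camera_matrix': array([[452.84446895,   0.        , 313.73800971],
       [  0.        , 452.84446895, 232.0530058 ],
       [  0.        ,   0.        ,   1.        ]]), 'rvec': array([ 0.10197154,  2.70612307, -1.5103686 ]), 'tvec': array([ 0.47490102, -0.00254294,  1.01482102])}
```

View pics/top0.png

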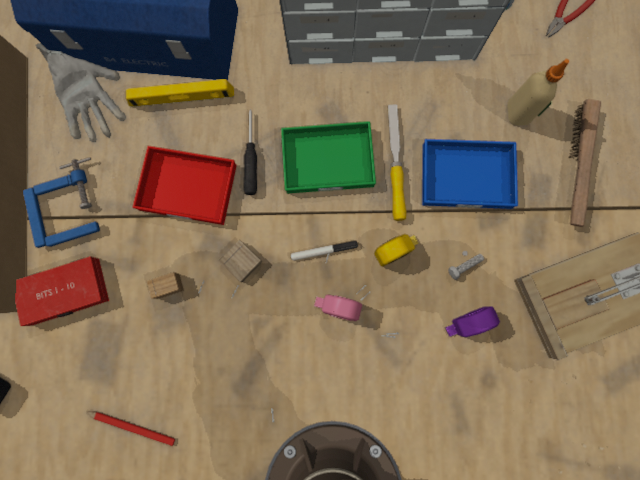

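View pics/side0.png

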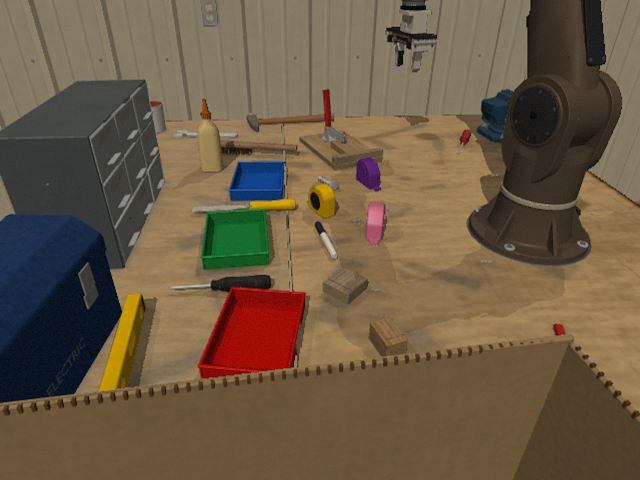

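Top view (left = +y, up = +x). The row is the small offcut (164,284), large offcut (240,260), marker (324,250), yellow tape (396,250) and bolt (467,266). The trays are red (185,185), green (328,157) and blue (470,173). Pink (340,308) and purple (474,322) are tape look-alikes outside the row. The yellow one at (396,250) fits the description, so I'll confirm it in an enlarged crop.

```bash
cat > h.py <<'E'
import numpy as np, cv2
from cell import sensors, optics, arm
def ray(c,px):
    R=cv2.Rodrigues(np.array(c["rvec"],float))[0]; t=np.array(c["tvec"],float).ravel(); K=np.array(c["camera_matrix"])
    d=R.T@np.linalg.inv(K)@np.array([px[0],px[1],1.]); return -R.T@t, d/np.linalg.norm(d)
def plane(c,px,z):
    o,d=ray(c,px); return o+d*(z-o[2])/d[2]
def tri(c1,p1,c2,p2):
    a,d=ray(c1,p1); b,e=ray(c2,p2)
    s=np.linalg.lstsq(np.c_[d,-e],b-a,rcond=None)[0]; p=a+d*s[0]; q=b+e*s[1]
    return (p+q)/2, np.linalg.norm(p-q)
def mask(img,lo,hi):
    return cv2.inRange(cv2.cvtColor(img,cv2.COLOR_BGR2HSV),lo,hi)
def big(m):
    cs=cv2.findContours(m,cv2.RETR_EXTERNAL,cv2.CHAIN_APPROX_NONE)[0]
    return max(cs,key=cv2.contourArea)
COL={"red":((0,170,90),(6,255,255)),"green":((50,120,40),(80,255,255)),"blue":((103,150,110),(120,255,255))}
E
python3 - <<'E'
from h import *
t=cv2.imread("pics/top0.png"); s=cv2.imread("pics/side0.png")
C=np.zeros((600,800,3),np.uint8)
C[:176,:792]=cv2.resize(t[228:308,140:500],(792,176),interpolation=cv2.INTER_CUBIC)
C[180:600,:440]=cv2.resize(s[150:360,200:420],(440,420),interpolation=cv2.INTER_CUBIC)
C[180:540,445:795]=cv2.resize(t[225:345,360:477],(350,360),interpolation=cv2.INTER_CUBIC)
cv2.imwrite("pics/crop1.png",C)
c=optics.calibration("top")
for n,(lo,hi) in COL.items():
    m=mask(t,lo,hi); m[:,:125]=0; m[:120]=0; m[225:]=0
    k=cv2.convexHull(big(m)); b=cv2.boxPoints(cv2.minAreaRect(k))
    P=np.array([plane(c,p,.03) for p in b]); e=np.diff(P[[0,1,2]],axis=0)
    i=np.argmax(np.linalg.norm(e,axis=1))
    print(n,P.mean(0).round(4),np.linalg.norm(e,axis=1).round(3),"long axis deg",np.degrees(np.arctan2(e[i,1],e[i,0])).round(1))
for n,p in dict(small=(164,284),large=(240,260),marker=(324,250),tape=(396,250),bolt=(467,266)).items(): print(n,plane(c,p,.02).round(3))
E
```

```text
red [0.5909 0.2896 0.03  ] [0.134 0.191] long axis deg -101.2
green [ 0.6407 -0.0014  0.03  ] [0.184 0.137] long axis deg -86.7
blue [ 0.6033 -0.2834  0.03  ] [0.131 0.188] long axis deg -93.3
small [0.391 0.323 0.02 ]
large [0.436 0.175 0.02 ]
marker [0.453 0.009 0.02 ]
tape [ 0.451 -0.132  0.02 ]
bolt [ 0.418 -0.267  0.02 ]
```

View pics/crop1.png

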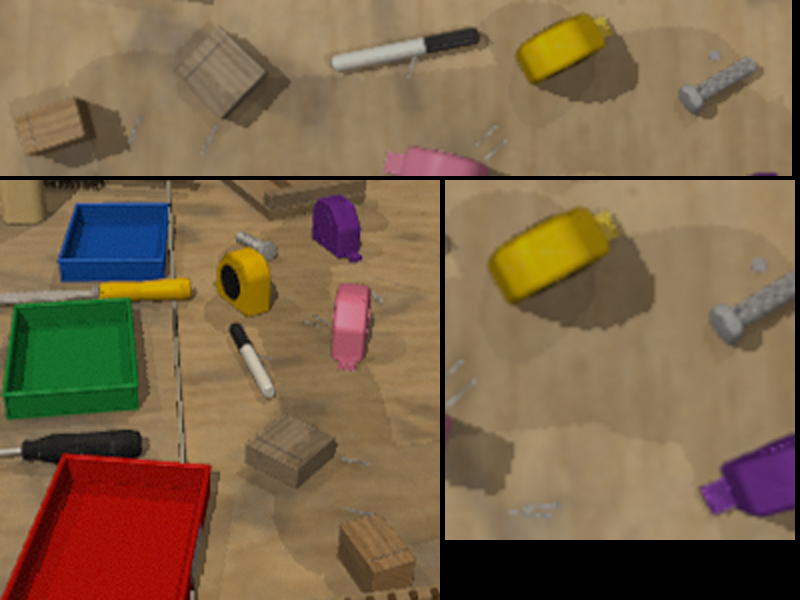

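The crop confirms the yellow tape at about (396,250) in the row, and the pink and purple ones stay put. The wood's top-face corners are clear. I'll go above the large offcut.

Call:
arm_command --deltas '[0,0,0.389,0.276,0.308,0.01,91,0,0,0.389,0.276,0.308,0.01,91,0,0,0.389,0.276,0.308,0.01,91,0,0,0.389,0.276,0.308,0.01,91,0,0,0.389,0.276,0.308,0.01,91,0,0,0.389,0.276,0.308,0.01,91,0,0,0.389,0.276,0.308,0.01,91,0,0,0.389,0.276,0.308,0.01,91,0,0,0.389,0.292,0.783,0.005,91,0,0,0.389,0.292,0.783,0.005,91,0,0,0.389,0.292,0.783,0.005,91,0,0,0.389,0.292,0.783,0.005,91,0,0,0.389,0.292,0.783,0.005,91,0,0,0.389,0.292,0.783,0.005,91,0,0,0.389,0.292,0.783,0.005,91,0,0,0.389,0.292,0.783,0.005,91,0,0,0.389,0.292,0.783,0.005,91,0,0,0.389,0.292,0.783,0.005,91,0,0,0.389,0.292,0.783,0.005,91,0,0,0.389,0.292,0.783,0.005,91]'

```text
clock: 2.1
position: [0.4357, 0.1753, 0.2504]
ee_rot: [-2.865, -1.29, 0.002]
force: [-0.5, -0.0, -0.6]
width: 0.992
gripper_force: 0.0
```

```bash
python3 - <<'E'
from h import *
from scipy.spatial.transform import Rotation as R
s=sensors.observe(); c=optics.calibration("wrist"); I=optics.get_image("wrist"); cv2.imwrite("pics/w1.png",I)
o,d=ray(c,(320,240)); T=R.from_rotvec(s["ee_rot"])
print(s["position"],T.as_matrix().round(3).tolist(),"cam",o,d,"cam in tool",T.inv().apply(o-s["position"]),c["camera_matrix"])
np.savez("w1.npz",**c)
E
```

```text
[0.43573778 0.17531265 0.2503521 ] [[0.663, 0.749, -0.001], [0.749, -0.663, -0.0], [-0.001, -0.001, -1.0]] cam [0.48317347 0.22829301 0.3888355 ] [-0.18260821 -0.20021902 -0.96258329] cam in tool [ 0.07098903  0.00031554 -0.13854665] [[411.66942684   0.         321.46078729]
 [  0.         411.66942684 238.01440547]
 [  0.           0.           1.        ]]
```

View pics/w1.png

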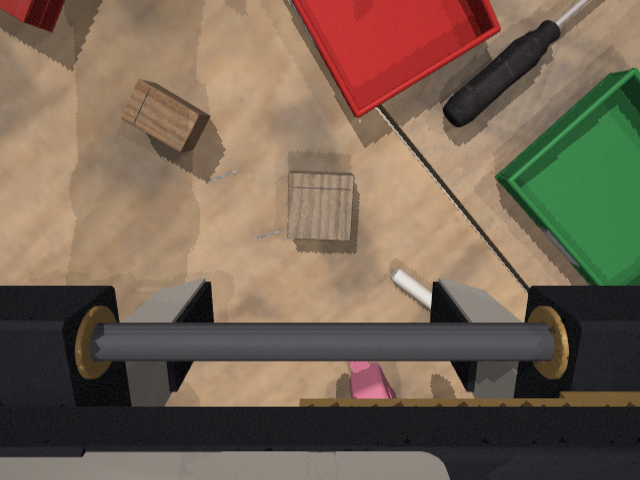

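The wrist view shows the large offcut at (288–353, 172–240), already square to the fingers. The small one is at about (165,116), with the marker tip at (395,272).

```bash
python3 - <<'E'
from h import *
c=dict(np.load("w1.npz")); t=optics.calibration("top"); s=optics.calibration("side")
for y in (172,188,240):
    a,b=[plane(c,p,.024) for p in((289,y),(353,y))]; print(y,a.round(4),b.round(4),np.linalg.norm(a-b).round(4),"at0",plane(c,(321,y),0).round(4))
top=lambda u,v:(140+u/2.2,228+v/2.2); sd=lambda u,v:(200+u/2,150+(v-180)/2)
for n,a,b in(("E",(266,70),(287,416)),("N",(217,27),(246,453)),("S",(228,118),(336,448)),("W",(176,70),(293,472))):
    p,e=tri(t,top(*a),s,sd(*b)); print("large",n,p.round(4),e.round(4))
for a,b in(((78,97),(375,514)),((92,137),(413,550))): p,e=tri(t,top(*a),s,sd(*b)); print("small",p.round(4),e.round(4))
for p in((145,80),(208,115),(185,152),(122,118)): print("small w z36",plane(c,p,.036).round(4))
E
```

```text
172 [0.4348 0.217  0.024 ] [0.477  0.1796 0.024 ] 0.0563 at0 [0.4541 0.1964 0.    ]
188 [0.4252 0.2066 0.024 ] [0.4678 0.1689 0.024 ] 0.0569 at0 [0.4441 0.1851 0.    ]
240 [0.3926 0.1713 0.024 ] [0.4367 0.1323 0.024 ] 0.0589 at0 [0.4101 0.1468 0.    ]
large E [0.433  0.1342 0.0188] 0.006
large N [0.475  0.1797 0.0124] 0.0032
large S [0.3915 0.1702 0.0061] 0.006
large W [0.4364 0.2151 0.017 ] 0.0019
small [0.398  0.2982 0.0434] 0.0293
small [0.3644 0.2984 0.0025] 0.0315
small w z36 [0.3997 0.3482 0.036 ]
small w z36 [0.4182 0.2957 0.036 ]
small w z36 [0.3823 0.2877 0.036 ]
small w z36 [0.3636 0.341  0.036 ]
```

The large offcut measures about 57×62 mm on z=24 mm, centred at (0.435, 0.175), which is directly under the tool. The small one measures 56×37 on z=36 at (0.391, 0.318), so the heights agree. Grasping the large one now.

Call:
arm_command --deltas '[0,0,0,0,0,-0.05,91,0,0,0,0,0,-0.1,91,0,0,0,0,0,-0.15,91,0,0,0,0,0,-0.19,91,0,0,0,0,0,-0.215,91,0,0,0,0,0,-0.228,91,0,0,0,0,0,-0.228,91,0,0,0,0,0,-0.228,50,0,0,0,0,0,-0.228,50,0,0,0,0,0,-0.228,50,0,0,0,0,0,-0.228,50,0,0,0,0,0,-0.228,50,0,0,0,0,0,-0.228,50,0,0,0,0,0,-0.2,50,0,0,0,0,0,-0.15,50,0,0,0,0,0,-0.12,50]' --force 25

```text
clock: 3.75
position: [0.4364, 0.1755, 0.1333]
ee_rot: [-2.865, -1.287, -0.002]
force: [0.4, -0.5, -0.3]
width: 0.63
gripper_force: 24.9
```

Call:
arm_command --deltas '[0,0,-0.1,0.05,-0.02,0,50,0,0,-0.502,0.205,-0.176,0,50,0,0,-0.502,0.205,-0.176,0,50,0,0,-0.502,0.205,-0.176,0,50,0,0,-0.502,0.205,-0.176,0,50,0,0,-0.502,0.205,-0.176,0,50,0,0,-0.502,0.205,-0.176,0,50,0,0,-0.502,0.205,-0.176,-0.02,50]'

```text
clock: 4.55
position: [0.6428, -0.0011, 0.1126]
ee_rot: [-3.14, -0.086, -0.006]
force: [0.4, 0.1, -1.1]
width: 0.634
gripper_force: 24.9
```

```bash
python3 - <<'E'
from h import *
print(sensors.observe()["position"])
c=optics.calibration("wrist"); I=optics.get_image("wrist"); cv2.imwrite("pics/w2.png",I); np.savez("w2.npz",**c)
E
```

```text
[ 0.64284072 -0.00112001  0.11257866]
```

View pics/w2.png

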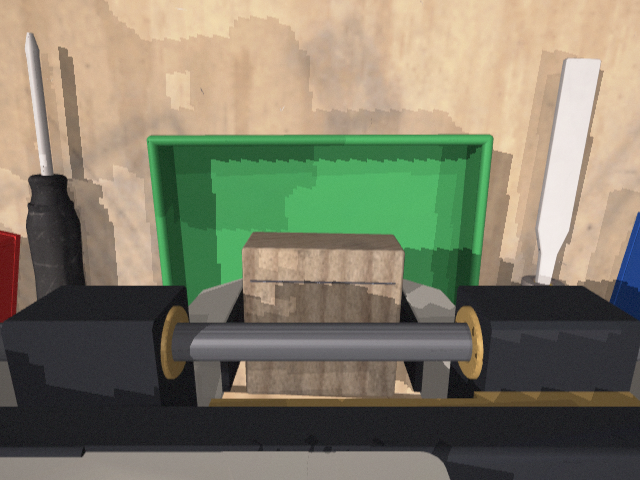

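The block is held square over the green tray. The far rim's outer corners are at (150,137) and (491,136), nearly parallel to the gripper.

```bash
python3 - <<'E'
from h import *
c=dict(np.load("w2.npz"));a,b=[plane(c,p,.03) for p in((150,137),(491,136))]
e=a-b;print(a,b,np.linalg.norm(e),np.degrees(np.arctan2(e[1],e[0])))
n=np.array([-e[1],e[0]])/np.linalg.norm(e);print("tray centre",(a+b)[:2]/2+n*.065)
# height of rim: triangulate with top view mask corners
t=cv2.imread("pics/top0.png");m=mask(t,*COL["green"]);m[:120]=0;m[225:]=0
k=cv2.approxPolyDP(cv2.convexHull(big(m)),5,True)[:,0];print(k.tolist())
ct=optics.calibration("top")
for w in((150,137),(491,136)):
    g=plane(c,w,.03); q=min(k,key=lambda p:np.linalg.norm(plane(ct,p,.03)-g)); print(tri(c,w,ct,q))
E
```

```text
[0.70339905 0.09145404 0.03      ] [ 0.71355858 -0.08637664  0.03      ] 0.17812064524744453 93.26977482681959
tray centre [ 0.64358463 -0.00116873]
[[369, 122], [373, 186], [287, 192], [282, 128]]
(array([0.70336634, 0.09087813, 0.03106652]), np.float64(0.0003186883296703363))
(array([ 0.71334125, -0.08665156,  0.02844362]), np.float64(0.0007790149855138149))
```

Triangulated rim height is 0.030. The tray centre is (0.6436, −0.001), within 1 mm of the TCP. Lowering and releasing.

Call:
arm_command --deltas '[0,0,0,0,0,-0.04,50,0,0,0,0,0,-0.065,50,0,0,0,0,0,-0.078,50,0,0,0,0,0,-0.083,50,0,0,0,0,0,-0.083,50,0,0,0,0,0,-0.083,50,0,0,0,0,0,-0.083,70,0,0,0,0,0,-0.083,70,0,0,0,0,0,-0.083,70,0,0,0,0,0,-0.05,70,0,0,0,0,0,0,70,0,0,0,0,0,0.05,70,0,0,0,0,0,0.05,70]'

```text
clock: 5.9
position: [0.6453, -0.0004, 0.1685]
ee_rot: [-3.14, -0.086, -0.019]
force: [1.0, -0.6, 0.4]
width: 0.765
gripper_force: 0.0
```

```bash
python3 - <<'E'
from h import *
print(sensors.observe()["position"])
c=optics.calibration("wrist"); I=optics.get_image("wrist"); cv2.imwrite("pics/w3.png",I); np.savez("w3.npz",**c)
E
```

```text
[ 6.45341700e-01 -3.89393590e-04  1.68509098e-01]
```

View pics/w3.png

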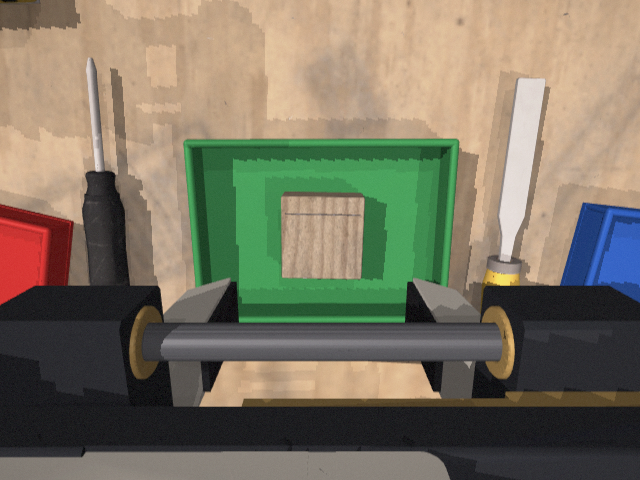

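The large offcut lies flat at the middle of the tray, top-face corners about (282,194)–(363,278).

```bash
python3 - <<'E'
from h import *
c=dict(np.load("w3.npz"));P=np.array([plane(c,p,.028) for p in((282,195),(363,195),(362,278),(281,278))])
print(P.mean(0),np.linalg.norm(np.diff(P,axis=0),axis=1),sensors.observe()["joints"].round(2))
E
```

```text
[ 0.64194908 -0.00139822  0.028     ] [0.0554244  0.06024802 0.05842853] [ 0.13  0.56 -0.32  1.61  0.2   1.   -1.76]
```

Call:
arm_command --deltas '[0,0,0.05,0,0,0.05,70,0,0,0.6,-0.25,0.319,0.06,70,0,0,0.6,-0.25,0.319,0.06,70,0,0,0.6,-0.25,0.319,0.06,70,0,0,0.6,-0.25,0.319,0.06,70,0,0,0.6,-0.25,0.319,0.06,70,0,0,0.6,-0.25,0.319,0.06,70,0,0,0.6,-0.25,0.319,0.06,70,0,0,0.6,-0.25,0.319,0.06,70,0,0,0.6,-0.25,0.319,0.06,70]'

```text
clock: 6.95
position: [0.3859, 0.3231, 0.2208]
ee_rot: [-2.749, -1.514, 0.0]
force: [0.8, -0.2, 0.1]
width: 0.759
gripper_force: 0.0
```

Call:
arm_command --deltas '[0,0,0.5,0,0,0,70,0,0,0.5,0,0,0,70,0,0,0.5,0,0,0,70,0,0,0.5,0,0,0,70,0,0,0.5,0,0,0,70,0,0,0.5,0,0,0,70,0,0,0.5,0,0,0,70]'

```text
clock: 7.65
position: [0.3912, 0.3171, 0.2198]
ee_rot: [-1.973, -2.444, 0.002]
force: [-0.9, -0.4, -0.7]
width: 0.76
gripper_force: 0.0
```

```bash
python3 - <<'E'
from h import *
from scipy.spatial.transform import Rotation as R
s=sensors.observe();print(s["position"],R.from_rotvec(s["ee_rot"]).as_matrix()[:,1],s["joints"].round(2))
c=optics.calibration("wrist"); I=optics.get_image("wrist"); cv2.imwrite("pics/w4.png",I); np.savez("w4.npz",**c)
E
```

```text
[0.39120693 0.31706875 0.21981732] [ 0.97757186  0.21059694 -0.00147761] [-0.13  0.39 -0.86  1.85  0.34  1.06 -0.91]
```

View pics/w4.png

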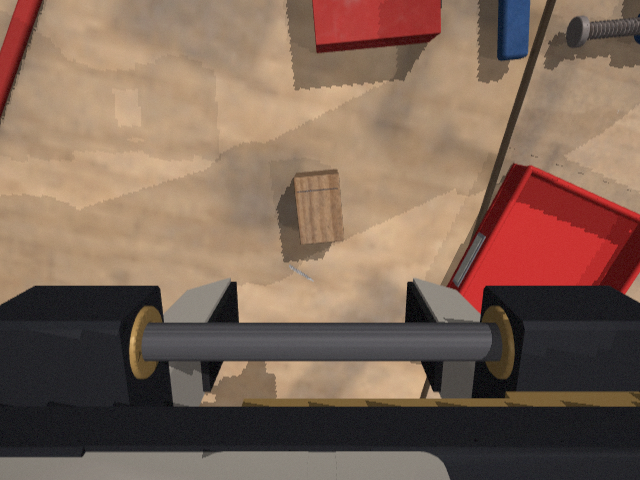

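The small offcut is centred below with top-face corners (297,177), (338,171), (343,239) and (302,244), turned slightly from the fingers.

```bash
python3 - <<'E'
from h import *
c=dict(np.load("w4.npz"));d=dict(np.load("w1.npz"))
A=[(296,177),(338,171),(343,239),(302,244)]
P=np.array([plane(c,p,.036) for p in A]);print(P.round(4),P.mean(0),np.linalg.norm(np.diff(P,axis=0),axis=1))
for e in(P[1]-P[0],P[2]-P[3],P[0]-P[3],P[1]-P[2]):print(np.degrees(np.arctan2(e[1],e[0])))
B=[(145,80),(208,115),(185,152),(122,118)]
Q=[plane(d,b,.036) for b in B]
for a,p in zip(A,P):
    b=B[np.argmin([np.linalg.norm(q-p) for q in Q])];print(a,b,tri(c,a,d,b))
E
```

```text
[[0.3648 0.3435 0.036 ]
 [0.3958 0.3549 0.036 ]
 [0.4119 0.3022 0.036 ]
 [0.3801 0.2911 0.036 ]] [0.38815798 0.32291223 0.036     ] [0.03305597 0.05506511 0.03364797]
20.22323183144222
19.380371848258495
106.32818840369563
106.97396659648052
(296, 177) (122, 118) (array([0.36370633, 0.3424407 , 0.03338652]), np.float64(0.002389526244352131))
(338, 171) (145, 80) (array([0.39646018, 0.35329777, 0.02132787]), np.float64(0.0005695052615607042))
(343, 239) (208, 115) (array([0.41443887, 0.29838177, 0.01941767]), np.float64(0.001744439503788092))
(302, 244) (185, 152) (array([0.38023647, 0.28888892, 0.02864385]), np.float64(1.3668430218809201e-05))
```

Call:
arm_command --deltas '[0,0,0.061,-0.003,0.003,-0.05,70,0,0,0.061,-0.003,0.003,-0.1,70,0,0,0.061,-0.003,0.003,-0.14,70,0,0,0.061,-0.003,0.003,-0.175,70,0,0,0.061,-0.003,0.003,-0.196,70,0,0,0.061,-0.003,0.003,-0.196,70,0,0,0.061,-0.003,0.003,-0.196,30,0,0,0.061,-0.003,0.003,-0.196,30,0,0,0.061,-0.003,0.003,-0.196,30,0,0,0.061,-0.003,0.003,-0.196,30,0,0,0.061,-0.003,0.003,-0.196,30,0,0,0.061,-0.003,0.003,-0.196,30,0,0,0.061,-0.003,0.003,-0.17,30,0,0,0.061,-0.003,0.003,-0.12,30,0,0,0.061,-0.003,0.003,-0.07,30,0,0,0.061,-0.003,0.003,-0.07,30]'

```text
clock: 9.3
position: [0.3899, 0.3239, 0.1566]
ee_rot: [1.853, 2.535, 0.014]
force: [0.2, -0.1, -1.0]
width: 0.388
gripper_force: 25.0
```

```bash
python3 - <<'E'
from h import *
from scipy.spatial.transform import Rotation as R
s=sensors.observe();print(s["position"],R.from_rotvec(s["ee_rot"]).as_matrix()[:,1],s["width"]*91.8)
c=optics.calibration("wrist"); I=optics.get_image("wrist"); cv2.imwrite("pics/w5.png",I[:,120:520]); np.savez("w5.npz",**c)
E
```

```text
[0.38990099 0.32390625 0.15658421] [0.95283198 0.30338066 0.00844971] 35.66067588224526
```

View pics/w5.png

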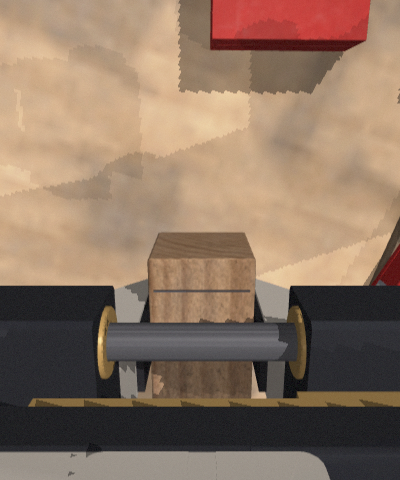

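Held at 35.7 mm across, with its far top edge at row 258 in the image.

```bash
python3 - <<'E'
from h import *
c=dict(np.load("w5.npz"));p=plane(c,(321,258),.1686)-np.array([.3899,.3239,.1686]);print(p,p[:2]@[-.303,.953], p[:2]@[.953,.303])
p=plane(c,(321,233),.1326)-np.array([.3899,.3239,.1326]);print(p[:2]@[-.303,.953]);print(sensors.observe()["joints"].round(2))
E
```

```text
[-0.00926729  0.02774147  0.        ] 0.029245608381466247 -0.0004260633613208716
0.028297594389590404
[-0.17  0.48 -0.84  1.93  0.45  0.92 -0.92]
```

Call:
arm_command --deltas '[0,0,-0.04,0.02,-0.02,0,30,0,0,-0.16,0.255,-0.323,0,30,0,0,-0.16,0.255,-0.323,0,30,0,0,-0.16,0.255,-0.323,0,30,0,0,-0.16,0.255,-0.323,0,30,0,0,-0.16,0.255,-0.323,0,30,0,0,-0.16,0.255,-0.323,0,30,0,0,-0.16,0.255,-0.323,0,30,0,0,-0.16,0.255,-0.323,0,30,0,0,-0.16,0.255,-0.323,0,30,0,0,-0.16,0.255,-0.323,0,30,0,0,-0.16,0.255,-0.323,0,30]'

```text
clock: 10.55
position: [0.642, -0.0007, 0.15]
ee_rot: [-2.154, -2.285, 0.001]
force: [0.1, -0.1, -0.1]
width: 0.386
gripper_force: 25.0
```

```bash
python3 - <<'E'
from h import *
from scipy.spatial.transform import Rotation as R
s=sensors.observe();print(s["position"],R.from_rotvec(s["ee_rot"]).as_matrix()[:,1],s["width"]*91.8,s["joints"].round(2))
E
```

```text
[ 0.64204455 -0.00066797  0.14999382] [ 0.99827204  0.05874082 -0.00156683] 35.46620142009985 [ 0.35  0.65 -0.69  1.59  0.45  1.06 -0.4 ]
```

Call:
arm_command --deltas '[0,0,0,0.001,-0.001,-0.04,30,0,0,0,0.001,-0.001,-0.075,30,0,0,0,0.001,-0.001,-0.092,30,0,0,0,0.001,-0.001,-0.098,30,0,0,0,0.001,-0.001,-0.098,30,0,0,0,0.001,-0.001,-0.098,30,0,0,0,0.001,-0.001,-0.098,50,0,0,0,0.001,-0.001,-0.098,50,0,0,0,0.001,-0.001,-0.098,50,0,0,0,0.001,-0.001,-0.06,50,0,0,0,0.001,-0.001,-0.01,50,0,0,0,0.001,-0.001,0.04,50,0,0,0,0.001,-0.001,0.07,50,0,0,0,0.001,-0.001,0.07,50]'

```text
clock: 11.95
position: [0.6465, -0.0022, 0.2263]
ee_rot: [2.154, 2.279, 0.01]
force: [-0.8, 0.9, -1.1]
width: 0.546
gripper_force: 0.0
```

```bash
python3 - <<'E'
from h import *
c=optics.calibration("wrist"); I=optics.get_image("wrist"); np.savez("w6.npz",**c); cv2.imwrite("pics/w6full.png",I); cv2.imwrite("pics/w6.png",I[:,120:520])
E
```

```text
(no output)
```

View pics/w6.png

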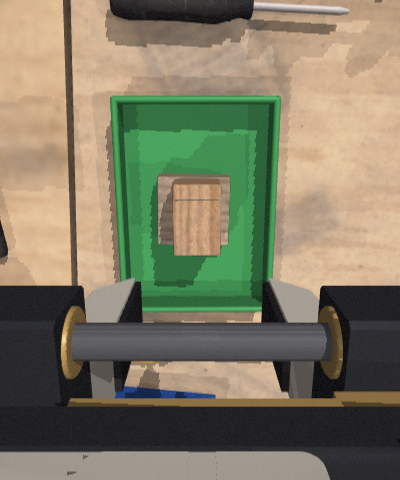

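The smaller offcut sits squarely on the larger: small top face (173–221, 183–255), large (158–229, 177–244) in the crop. I'll check the centres and locate the marker, tape and bolt.

```bash
python3 - <<'E'
from h import *
c=dict(np.load("w6.npz"));f=lambda q,z:np.mean([plane(c,(x+120,y),z) for x,y in q],0)
print("small",f([(173,183),(221,182),(220,255),(176,256)],.064),"large",f([(158,177),(229,176),(229,244),(158,245)],.028))
t=optics.calibration("top"); s=optics.calibration("side")
top=lambda u,v:(140+u/2.2,228+v/2.2); sd=lambda u,v:(200+u/2,150+(v-180)/2)
a,b=[plane(t,top(*p),.008) for p in((333,62),(479,37))];e=a-b
print("marker",(a+b)/2,np.linalg.norm(e),np.degrees(np.arctan2(e[1],e[0])),tri(t,top(333,62),s,sd(270,392)),tri(t,top(479,37),s,sd(234,328)))
T=cv2.imread("pics/top0.png");S=cv2.imread("pics/side0.png")
y=((22,170,90),(32,255,255));m=mask(T,*y);m[:225]=0;k=big(m);r=cv2.minAreaRect(k)
P=np.array([plane(t,p,.05) for p in cv2.boxPoints(r)]);e=np.diff(P[:3],axis=0)
print("tape",cv2.boundingRect(k),P.mean(0),np.linalg.norm(e,axis=1),np.degrees(np.arctan2(e[:,1],e[:,0])))
q=[plane(t,top(*p),.010) for p in((680,97),(760,65))];e=q[0]-q[1]
print("bolt",(q[0]+q[1])/2,np.linalg.norm(e),np.degrees(np.arctan2(e[1],e[0])))
E
```

```text
small [ 6.44809453e-01 -1.44607838e-04  6.40000000e-02] large [ 0.64150177 -0.00118084  0.028     ]
marker [0.45380119 0.00821065 0.008     ] 0.13399397146987 98.87462942802117 (array([0.44132251, 0.07504057, 0.00601345]), np.float64(0.004830768826831452)) (array([ 0.46459443, -0.05823724,  0.00324818]), np.float64(0.0004409705692506494))
tape (375, 234, 42, 32) [ 0.45099975 -0.12667213  0.05      ] [0.08223497 0.0363967 ] [ -64.28457855 -156.18744416]
bolt [ 0.42078668 -0.27113639  0.01      ] 0.07758974240632946 110.74797769809211
```

Call:
arm_command --deltas '[0,0,0.061,-0.19,0.01,-0.02,50,0,0,0.061,-0.19,0.01,-0.02,50,0,0,0.061,-0.19,0.01,-0.02,50,0,0,0.061,-0.19,0.01,-0.02,50,0,0,0.061,-0.19,0.01,-0.02,50,0,0,0.061,-0.19,0.01,-0.02,50,0,0,0.061,-0.19,0.01,-0.02,50]'

```text
clock: 12.7
position: [0.4552, 0.0067, 0.2006]
ee_rot: [2.046, 2.384, 0.001]
force: [-0.7, 0.7, 0.2]
width: 0.543
gripper_force: 0.0
```

```bash
python3 - <<'E'
from h import *
from scipy.spatial.transform import Rotation as R
s=sensors.observe();print(s["position"],R.from_rotvec(s["ee_rot"]).as_matrix()[:,1],s["joints"].round(2))
c=optics.calibration("wrist"); I=optics.get_image("wrist"); np.savez("w7.npz",**c); cv2.imwrite("pics/w7.png",I)
m=mask(I,(0,0,170),(179,50,255));m[290:]=0;k=big(m);r=cv2.minAreaRect(k);b=cv2.boxPoints(r)
P=np.array([plane(c,p,.012) for p in b]);e=np.diff(P[:3],axis=0);print(b.round(),P.mean(0),np.linalg.norm(e,axis=1),np.degrees(np.arctan2(e[:,1],e[:,0])))
E
```

```text
[0.45520206 0.00666282 0.20060998] [9.88478172e-01 1.51362202e-01 6.22139410e-04] [ 0.56  0.33 -0.85  1.98  0.3   0.96 -0.28]
[[312. 125.]
 [329. 125.]
 [333. 233.]
 [316. 233.]] [0.45175083 0.03435959 0.012     ] [0.01302016 0.08551441] [ 10.77280481 -78.79986461]
```

View pics/w7.png

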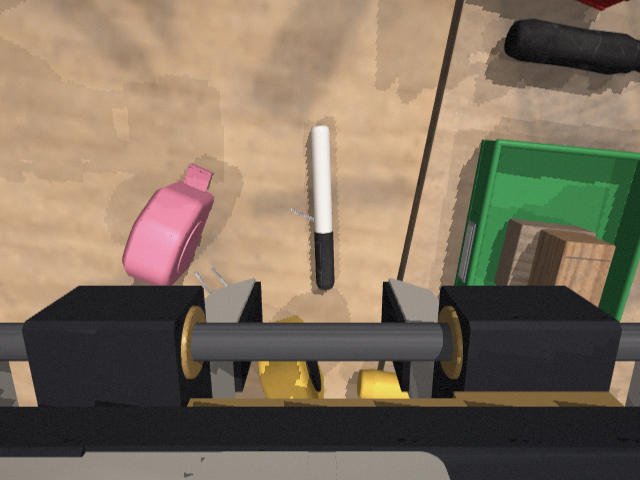

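The marker runs from (320,126) to (325,290), centred under the fingers. The pink look-alike at (170,225) is close to where the gripper body comes down, so I'll measure its clearance.

```bash
python3 - <<'E'
from h import *
c=dict(np.load("w7.npz"));t=optics.calibration("top");I=cv2.imread("pics/w7.png");T=cv2.imread("pics/top0.png")
pk=((150,60,90),(179,255,255))
m=mask(I,*pk);m[300:]=0;k=big(m)[:,0]
m2=mask(T,*pk);m2[:280]=0;k2=big(m2)[:,0]
pos=np.array([.4555,.0095]);ty=np.array([.9816,.1908]);tx=np.array([-.1908,.9816])
for n,cc,kk in(("w",c,k),("t",t,k2)):
  for z in(.03,.067):
    P=np.array([plane(cc,p,z)[:2] for p in kk])-pos;print(n,z,"toolx",(P@tx).min(),(P@tx).max(),"tooly",(P@ty).min(),(P@ty).max())
print(np.mean([plane(c,p,.008) for p in((320,126),(325,290))],0))
E
```

```text
w 0.03 toolx -0.05106545790799631 0.04397251139243203 tooly -0.15962263235059956 -0.08024110931956542
w 0.067 toolx -0.036817271523548585 0.04684803293353726 tooly -0.14030138536239903 -0.0704190073870869
t 0.03 toolx -0.047368667116667575 0.040601604563998424 tooly -0.14681379294669383 -0.08910548418545425
t 0.067 toolx -0.044883622100449064 0.03947374540759717 tooly -0.14581662226299036 -0.09047837085788978
[0.45595596 0.00830458 0.008     ]
```

Pink's top could sit about 5 mm under the gripper body's end, so I'll tilt 4° to raise that end while grasping the round marker.

Call:
arm_command --deltas '[-0.008,0.044,0.025,0.003,-0.001,-0.05,32,-0.008,0.044,0.025,0.003,-0.001,-0.08,32,-0.008,0.044,0.025,0.003,-0.001,-0.1,32,-0.008,0.044,0.025,0.003,-0.001,-0.1,32,-0.008,0.044,0.025,0.003,-0.001,-0.1,32]'

```text
clock: 13.25
position: [0.4578, 0.0063, 0.1008]
ee_rot: [-1.969, -2.389, 0.084]
force: [0.1, 0.1, 0.9]
width: 0.348
gripper_force: 0.0
```

```bash
python3 - <<'E'
from h import *
from scipy.spatial.transform import Rotation as R
s=sensors.observe();M=R.from_rotvec(s["ee_rot"]).as_matrix();print(s["position"],M[:,1],M[:,2],s["width"]*91.8)
E
```

```text
[0.45782713 0.00630366 0.10081959] [ 0.97916651  0.1904473  -0.07044691] [-0.06923185 -0.01303445 -0.99751544] 31.95137269534357
```

Call:
arm_command --deltas '[0,0,0,-0.001,0.002,-0.04,32,0,0,0,-0.001,0.002,-0.065,32,0,0,0,-0.001,0.002,-0.078,32,0,0,0,-0.001,0.002,-0.078,32,0,0,0,-0.001,0.002,-0.078,32,0,0,0,-0.001,0.002,-0.078,10,0,0,0,-0.001,0.002,-0.078,10,0,0,0,-0.001,0.002,-0.078,10,0,0,0,-0.001,0.002,-0.078,10,0,0,0,-0.001,0.002,-0.078,10,0,0,0,-0.001,0.002,-0.06,10,0,0,0,-0.001,0.002,-0.02,10,0,0,0,-0.001,0.002,0.02,10,0,0,0,-0.001,0.002,0.02,10]' --force 20

```text
clock: 14.65
position: [0.4586, 0.0087, 0.1249]
ee_rot: [-1.973, -2.393, 0.078]
force: [0.5, 0.3, -0.7]
width: 0.152
gripper_force: 20.0
```

Call:
arm_command --deltas '[0,0,0,0.02,-0.03,0.02,10,0.008,-0.044,-0.159,0.173,-0.292,0.02,10,0.008,-0.044,-0.159,0.173,-0.292,0.02,10,0.008,-0.044,-0.159,0.173,-0.292,0.02,10,0.008,-0.044,-0.159,0.173,-0.292,0.02,10,0.008,-0.044,-0.159,0.173,-0.292,0.02,10,0.008,-0.044,-0.159,0.173,-0.292,0.02,10,0.008,-0.044,-0.159,0.173,-0.292,0.02,10,0.008,-0.044,-0.159,0.173,-0.292,0.02,10,0.008,-0.044,-0.159,0.173,-0.292,0.02,10]'

```text
clock: 15.65
position: [0.6287, -0.2824, 0.1401]
ee_rot: [-2.278, -2.153, -0.008]
force: [0.2, 0.5, -1.5]
width: 0.156
gripper_force: 20.0
```

```bash
python3 - <<'E'
from h import *
from scipy.spatial.transform import Rotation as R
s=sensors.observe();M=R.from_rotvec(s["ee_rot"]).as_matrix();print(s["position"],M[:,1],M[:,2],s["width"]*91.8)
c=optics.calibration("wrist"); I=optics.get_image("wrist"); np.savez("w8.npz",**c); cv2.imwrite("pics/w8.png",I)
E
```

```text
[ 0.62868071 -0.28243812  0.14010399] [ 0.99841997 -0.05616379 -0.00178607] [-0.00129651  0.00875175 -0.99996086] 14.312450714268998
```

View pics/w8.png

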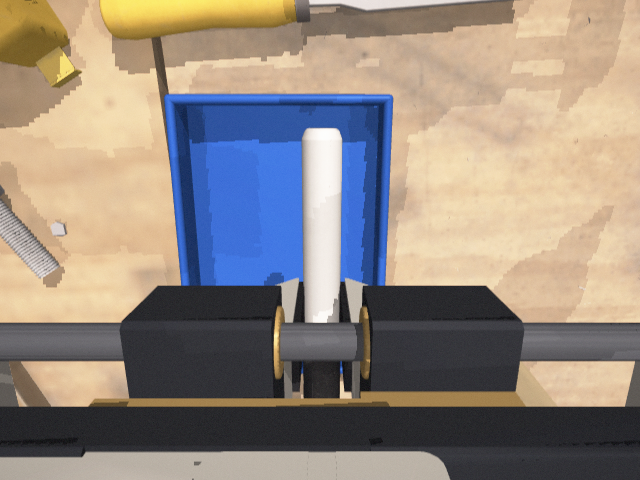

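The marker is held straight over the blue tray, with rim corners (168,97) and (392,96) and the marker tip at (322,130).

```bash
python3 - <<'E'
from h import *
c=dict(np.load("w8.npz"));a,b=[plane(c,p,.03) for p in((168,97),(392,96))];e=b-a
u=e[:2]/np.linalg.norm(e);n=np.array([u[1],-u[0]])
print(a,b,np.linalg.norm(e),np.degrees(np.arctan2(u[1],u[0])),"centre",(a+b)[:2]/2+n*.09)
print("tip",plane(c,(322,130),.1256), "axis check w 322,200", plane(c,(322,220),.1256))
for p in((303,160),(341,160),(303,260),(341,260)): print(plane(c,p,.1256))
E
```

```text
[ 0.54540025 -0.19045306  0.03      ] [ 0.67387825 -0.19721287  0.03      ] 0.12865570965719295 -3.0118147687821537 centre [ 0.60491048 -0.28370865]
tip [ 0.6327718  -0.21343962  0.1256    ] axis check w 322,200 [ 0.63089973 -0.24663085  0.1256    ]
[ 0.62519377 -0.2236997   0.1256    ]
[ 0.63914682 -0.22448971  0.1256    ]
[ 0.62256182 -0.26222258  0.1256    ]
[ 0.63743047 -0.26305823  0.1256    ]
```

Call:
arm_command --deltas '[0,0,0,-0.003,-0.002,-0.05,10,0,0,0,-0.003,-0.002,-0.09,10,0,0,0,-0.003,-0.002,-0.107,10,0,0,0,-0.003,-0.002,-0.113,10,0,0,0,-0.003,-0.002,-0.113,10,0,0,0,-0.003,-0.002,-0.113,10,0,0,0,-0.003,-0.002,-0.113,24,0,0,0,-0.003,-0.002,-0.113,24,0,0,0,-0.003,-0.002,-0.113,24,0,0,0,-0.003,-0.002,-0.113,24,0,0,0,-0.003,-0.002,-0.08,24,0,0,0,-0.003,-0.002,-0.03,24,0,0,0,-0.003,-0.002,0.02,24,0,0,0,-0.003,-0.002,0.07,24,0,0,0,-0.003,-0.002,0.07,24]'

```text
clock: 17.2
position: [0.6299, -0.2863, 0.2192]
ee_rot: [2.281, 2.153, 0.017]
force: [1.0, -0.1, -0.2]
width: 0.262
gripper_force: 0.0
```

```bash
python3 - <<'E'
from h import *
c=optics.calibration("wrist"); I=optics.get_image("wrist"); np.savez("w9.npz",**c); cv2.imwrite("pics/w9.png",I); print(sensors.observe()["joints"].round(2))
m=mask(I,(0,0,150),(179,60,255));m[290:]=0
# white marker inside the tray: look only within blue hull
h=cv2.convexHull(big(mask(I,*COL["blue"])));z=np.zeros_like(m);cv2.fillPoly(z,[h],255);k=big(m&z);b=cv2.boxPoints(cv2.minAreaRect(k))
P=np.array([plane(c,p,.012) for p in b]);e=np.diff(P[:3],axis=0);print(b.round(),P.round(4),np.linalg.norm(e,axis=1),np.degrees(np.arctan2(e[:,1],e[:,0])))
E
```

```text
[ 0.74  0.65 -0.66  1.39  0.4   1.22 -0.01]
[[308. 127.]
 [325. 127.]
 [325. 230.]
 [308. 230.]] [[ 0.6254 -0.2159  0.012 ]
 [ 0.6392 -0.2167  0.012 ]
 [ 0.6344 -0.3028  0.012 ]
 [ 0.6197 -0.3019  0.012 ]] [0.01379529 0.08616154] [ -3.34597995 -93.21673742]
```

The marker lies in the tray parallel to its long side, centred at about (0.629, −0.283). Next the tape.

Call:
arm_command --deltas '[0,0,0.322,-0.176,0.157,0.02,80,0,0,0.322,-0.176,0.157,0.02,80,0,0,0.322,-0.176,0.157,0.02,80,0,0,0.322,-0.176,0.157,0.02,80,0,0,0.322,-0.176,0.157,0.02,80,0,0,0.322,-0.176,0.157,0.02,80,0,0,0.322,-0.176,0.157,0.02,80,0,0,0.322,-0.176,0.157,0.02,80]'

```text
clock: 18.05
position: [0.4506, -0.1301, 0.2303]
ee_rot: [-1.67, -2.653, -0.006]
force: [0.1, -0.7, 0.2]
width: 0.865
gripper_force: 0.0
```

```bash
python3 - <<'E'
from h import *
from scipy.spatial.transform import Rotation as R
s=sensors.observe();M=R.from_rotvec(s["ee_rot"]).as_matrix();print(s["position"],M[:,0],M[:,1],s["width"]*91.8)
c=optics.calibration("wrist"); I=optics.get_image("wrist"); np.savez("w10.npz",**c); cv2.imwrite("pics/w10.png",I)
E
```

```text
[ 0.45057843 -0.13005005  0.23031892] [-0.43213219  0.90177784  0.00764852] [ 9.01802194e-01  4.32148678e-01 -5.67634290e-04] 79.37879437074012
```

View pics/w10.png

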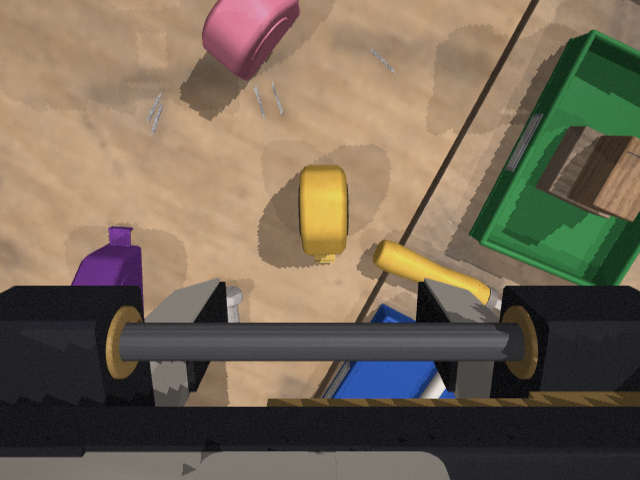

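The tape's case (300–348, 165–255) is aligned with the fingers and its blade is at (323,258). The chisel handle end at (378,255) is nearby, so I'll check finger clearance and height.

```bash
python3 - <<'E'
from h import *
c=dict(np.load("w10.npz"));t=optics.calibration("top");I=cv2.imread("pics/w10.png");T=cv2.imread("pics/top0.png")
pos=np.array([.4506,-.1301]);tx=np.array([-.432,.902]);ty=np.array([.902,.432])
y=((20,150,80),(34,255,255))
m=mask(I,*y);m[290:]=0;ks=[k for k in cv2.findContours(m,cv2.RETR_EXTERNAL,cv2.CHAIN_APPROX_NONE)[0] if cv2.contourArea(k)>800]
for k in ks:
  print(cv2.boundingRect(k),cv2.contourArea(k))
  for z in(.014,.067):
    P=np.array([plane(c,p,z)[:2] for p in k[:,0]])-pos;print(z,"tx",(P@tx).min(),(P@tx).max(),"ty",(P@ty).min(),(P@ty).max())
mt=mask(T,*y);mt[:225]=0;k=big(mt)[:,0]
for z in(.04,.067):
    P=np.array([plane(t,p,z)[:2] for p in k])-pos;print("top",z,"tx",(P@tx).min(),(P@tx).max(),"ty",(P@ty).min(),(P@ty).max())
# height from the two views: left/right extremes of the case along ty
E
```

```text
(373, 240, 117, 50) 2140.0
0.014 tx -0.07389086068867068 -0.026945250465885126 ty 0.0462260441100362 0.1544043974564404
0.067 tx -0.05244584649252856 -0.012501037822131664 ty 0.03930936149001654 0.13135553164722938
(300, 165, 47, 91) 3861.5
0.014 tx -0.04098669449595897 0.039391431104184985 ty -0.019418518716658135 0.021514584114757263
0.067 tx -0.024448540316521536 0.04394313322113625 ty -0.016545903569280884 0.018283017668023056
top 0.04 tx -0.04127821883029913 0.04330250710903349 ty -0.017614763574025045 0.021670021166770935
top 0.067 tx -0.034954177687949055 0.04706323587834858 ty -0.0186132290798037 0.01948098684428187
```

Case centre is +8 mm along tool x, and the top-face width of 35 mm at z=67 fits. The chisel is clear of the fingers. Grasping at z=0.05, so the tips stay above the tray rim later.

Call:
arm_command --deltas '[0,0,0,-0.002,0.007,-0.05,64,0,0,0,-0.002,0.007,-0.1,64,0,0,0,-0.002,0.007,-0.14,64,0,0,0,-0.002,0.007,-0.168,64,0,0,0,-0.002,0.007,-0.18,64,0,0,0,-0.002,0.007,-0.18,64,0,0,0,-0.002,0.007,-0.18,30,0,0,0,-0.002,0.007,-0.18,30,0,0,0,-0.002,0.007,-0.18,30,0,0,0,-0.002,0.007,-0.18,30,0,0,0,-0.002,0.007,-0.18,30,0,0,0,-0.002,0.007,-0.18,30]' --force 40

```text
clock: 19.3
position: [0.4487, -0.1225, 0.0515]
ee_rot: [-1.67, -2.655, -0.005]
force: [-1.6, -0.9, 7.2]
width: 0.389
gripper_force: 39.8
```

Call:
arm_command --deltas '[0,0,0,0,0,0.03,30,0,0,0,0,0,0.07,30,0,0,0,0,0,0.1,30,0,0,-0.318,0.134,-0.16,0.1,30,0,0,-0.318,0.134,-0.16,0.1,30,0,0,-0.318,0.134,-0.16,0.1,30,0,0,-0.318,0.134,-0.16,0.1,30,0,0,-0.318,0.134,-0.16,0.1,30,0,0,-0.318,0.134,-0.16,0.1,30,0,0,-0.318,0.134,-0.16,0.1,30,0,0,-0.318,0.134,-0.16,0.1,30]'

```text
clock: 20.4
position: [0.5814, -0.2805, 0.1507]
ee_rot: [-2.271, -2.161, -0.007]
force: [-0.2, 0.5, -2.7]
width: 0.388
gripper_force: 39.9
```

```bash
python3 - <<'E'
from h import *
from scipy.spatial.transform import Rotation as R
s=sensors.observe();M=R.from_rotvec(s["ee_rot"]).as_matrix();print(s["position"],M[:,1],M[:,2],s["width"]*91.8,s["force"])
E
```

```text
[ 0.58138169 -0.28052909  0.15073291] [ 0.99878184 -0.04932113 -0.00150707] [-0.00110879  0.00810157 -0.99996657] 35.59350843371035 [-0.2289721   0.54123483 -2.72403181]
```

Call:
arm_command --deltas '[0,0,0,0.002,-0.002,-0.04,30,0,0,0,0.002,-0.002,-0.075,30,0,0,0,0.002,-0.002,-0.09,30,0,0,0,0.002,-0.002,-0.095,30,0,0,0,0.002,-0.002,-0.095,30,0,0,0,0.002,-0.002,-0.095,30,0,0,0,0.002,-0.002,-0.095,50,0,0,0,0.002,-0.002,-0.095,50,0,0,0,0.002,-0.002,-0.095,50,0,0,0,0.002,-0.002,-0.06,50,0,0,0,0.002,-0.002,-0.01,50,0,0,0,0.002,-0.002,0.04,50,0,0,0,0.002,-0.002,0.07,50,0,0,0,0.002,-0.002,0.07,50]'

```text
clock: 21.8
position: [0.5869, -0.2843, 0.2266]
ee_rot: [2.276, 2.162, 0.014]
force: [-0.1, 0.7, -1.1]
width: 0.546
gripper_force: 0.0
```

```bash
python3 - <<'E'
from h import *
from scipy.spatial.transform import Rotation as R
s=sensors.observe();print(s["position"],s["joints"].round(2))
c=optics.calibration("wrist"); I=optics.get_image("wrist"); np.savez("w11.npz",**c); cv2.imwrite("pics/w11.png",I)
m=mask(I,(20,150,80),(34,255,255));m[290:]=0
for k in cv2.findContours(m,cv2.RETR_EXTERNAL,cv2.CHAIN_APPROX_NONE)[0]:
  if cv2.contourArea(k)>800:
    P=np.array([plane(c,p,.071)[:2] for p in k[:,0]]);print(cv2.boundingRect(k),P.min(0),P.max(0))
T=optics.get_image("top");cv2.imwrite("pics/top1.png",T);t=optics.calibration("top")
# bolt in the first top view: grey, low saturation
T0=cv2.imread("pics/top0.png");m=mask(T0,(0,0,70),(179,55,255));z=np.zeros_like(m);z[245:285,435:500]=255
k=big(m&z);r=cv2.minAreaRect(k);P=np.array([plane(t,p,.01) for p in cv2.boxPoints(r)]);e=np.diff(P[:3],axis=0)
print("bolt",cv2.boundingRect(k),P.mean(0),np.linalg.norm(e,axis=1),np.degrees(np.arctan2(e[:,1],e[:,0])))
E
```

```text
[ 0.58689178 -0.28433128  0.22658994] [ 0.8   0.58 -0.68  1.49  0.37  1.19  0.01]
(293, 174, 49, 92) [ 0.5669723 -0.3150224] [ 0.60272828 -0.24598889]
(211, 8, 144, 47) [ 0.52317041 -0.16496774] [ 0.61637418 -0.14096821]
bolt (449, 254, 35, 26) [ 0.42273699 -0.26740778  0.01      ] [0.07422064 0.02583155] [ -55.32669697 -147.2589094 ]
```

The tape stands in the tray (top face 35.7 mm wide at z=0.071, x 0.567–0.603). Now going above the bolt.

Call:
arm_command --deltas '[0,0,0.3,-0.161,0.014,-0.02,60,0,0,0.3,-0.161,0.014,-0.02,60,0,0,0.3,-0.161,0.014,-0.02,60,0,0,0.3,-0.161,0.014,-0.02,60,0,0,0.3,-0.161,0.014,-0.02,60,0,0,0.3,-0.161,0.014,-0.02,60,0,0,0.3,-0.161,0.014,-0.02,60]'

```text
clock: 22.6
position: [0.4244, -0.27, 0.2006]
ee_rot: [-1.707, -2.63, -0.007]
force: [0.2, -0.4, 0.5]
width: 0.658
gripper_force: 0.0
```

```bash
python3 - <<'E'
from h import *
from scipy.spatial.transform import Rotation as R
s=sensors.observe();M=R.from_rotvec(s["ee_rot"]).as_matrix();print(s["position"],M[:,0],M[:,1],s["width"]*91.8)
c=optics.calibration("wrist"); I=optics.get_image("wrist"); np.savez("w12.npz",**c); cv2.imwrite("pics/w12.png",I)
E
```

```text
[ 0.42435282 -0.27001297  0.20057399] [-0.40748225  0.91318107  0.00765193] [9.13209149e-01 4.07490903e-01 4.62033551e-04] 60.36718016160148
```

View pics/w12.png

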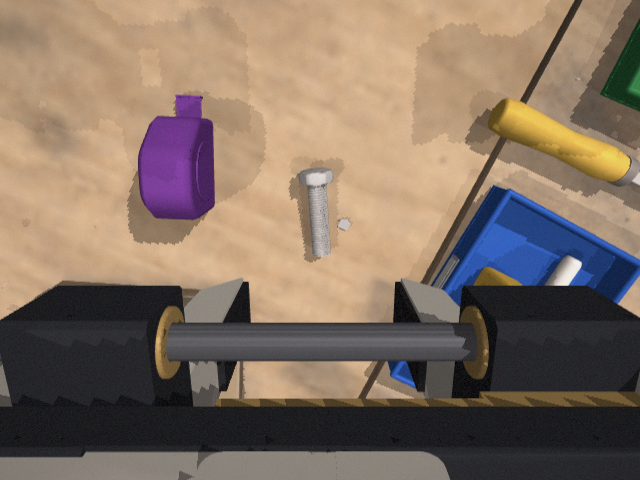

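The bolt has its head at (317,178) and tip at (321,255), aligned with the fingers within a few degrees. The purple look-alike is at (177,168).

```bash
python3 - <<'E'
from h import *
c=dict(np.load("w12.npz"));pos=np.array([.4244,-.27]);tx=np.array([-.4075,.9132]);ty=np.array([.9132,.4075])
for n,p,z in(("headfar",(316,168),.0135),("head",(317,180),.0135),("tip",(321,255),.0135),("neck",(318,188),.0135),
 ("purp tr",(213,120),.067),("purp br",(213,215),.067),("purp br low",(213,215),.03),("tl",(150,120),.067)):
    q=plane(c,p,z)[:2]; print(n,q.round(4),"tx %.4f ty %.4f"%((q-pos)@tx,(q-pos)@ty))
I=cv2.imread("pics/top0.png");t=optics.calibration("top");m=mask(I,(125,100,40),(150,255,255));m[:290]=0;k=big(m)[:,0]
for z in(.03,.067):
    P=np.array([plane(t,p,z)[:2] for p in k])-pos;print("purple top",z,(P@tx).min(),(P@tx).max(),(P@ty).min(),(P@ty).max())
g=[plane(t,(140+u/2.2,228+v/2.2),.0135) for u,v in((690,97),(758,65))]
print([((q[:2]-pos)@tx,(q[:2]-pos)@ty) for q in g], tri(t,(140+758/2.2,228+65/2.2),c,(321,255)))
E
```

```text
headfar [ 0.4042 -0.2357] tx 0.0395 ty -0.0045
head [ 0.4087 -0.244 ] tx 0.0301 ty -0.0037
tip [ 0.4369 -0.2994] tx -0.0319 ty -0.0006
neck [ 0.412  -0.2495] tx 0.0238 ty -0.0029
purp tr [ 0.3307 -0.2299] tx 0.0748 ty -0.0693
purp br [ 0.352 -0.288] tx 0.0131 ty -0.0735
purp br low [ 0.346  -0.2991] tx 0.0054 ty -0.0834
tl [ 0.294  -0.2462] tx 0.0748 ty -0.1094
purple top 0.03 0.0010774295183835127 0.09892857171762265 -0.12762445933798383 -0.08392738664668575
purple top 0.067 0.012657187024346053 0.10648962161710482 -0.12131965993458017 -0.07941720869029485
[(np.float64(0.03211161383475622), np.float64(-0.005129302201170187)), (np.float64(-0.03547686261137982), np.float64(-0.005131692838020174))] (array([ 0.42141218, -0.26528365,  0.1325054 ]), np.float64(0.0008512837939575761))
```

Call:
arm_command --deltas '[-0.018,0.04,0.03,-0.004,0.002,-0.04,50,-0.018,0.04,0.03,-0.004,0.002,-0.08,50,-0.018,0.04,0.03,-0.004,0.002,-0.12,50,-0.018,0.04,0.03,-0.004,0.002,-0.15,50,-0.018,0.04,0.03,-0.004,0.002,-0.17,50,-0.018,0.04,0.03,-0.004,0.002,-0.175,50,-0.018,0.04,0.03,-0.004,0.002,-0.175,50,-0.018,0.04,0.03,-0.004,0.002,-0.175,8,-0.018,0.04,0.03,-0.004,0.002,-0.175,8,-0.018,0.04,0.03,-0.004,0.002,-0.175,8,-0.018,0.04,0.03,-0.004,0.002,-0.175,8,-0.018,0.04,0.03,-0.004,0.002,-0.175,8,-0.018,0.04,0.03,-0.004,0.002,-0.175,8,-0.018,0.04,0.03,-0.004,0.002,-0.175,8,-0.018,0.04,0.03,-0.004,0.002,-0.15,8,-0.018,0.04,0.03,-0.004,0.002,-0.1,8,-0.018,0.04,0.03,-0.004,0.002,-0.05,8,-0.018,0.04,0.03,-0.004,0.002,-0.05,8]' --force 40

```text
clock: 24.45
position: [0.4223, -0.2688, 0.1564]
ee_rot: [-1.629, -2.644, 0.084]
force: [1.2, -0.5, -2.2]
width: 0.223
gripper_force: 39.6
```

Call:
arm_command --deltas '[0.018,-0.04,-0.1,0.02,0.03,0.05,8,0.018,-0.04,-0.3,0.17,0.558,0.06,8,0.018,-0.04,-0.3,0.17,0.558,0.06,8,0.018,-0.04,-0.3,0.17,0.558,0.06,8,0.018,-0.04,-0.3,0.17,0.558,0.06,8,0.018,-0.04,-0.3,0.17,0.558,0.06,8,0.018,-0.04,-0.3,0.17,0.558,0.06,8,0.018,-0.04,-0.3,0.17,0.558,0.06,8,0.018,-0.04,-0.3,0.17,0.558,0.06,8,0.018,-0.04,-0.3,0.17,0.558,0.06,8,0.018,-0.04,-0.3,0.17,0.558,0.06,8,0.018,-0.04,-0.3,0.17,0.558,0.06,8,0.018,-0.04,-0.3,0.17,0.558,0.06,8,0.018,-0.04,-0.3,0.17,0.558,0.06,8,0.018,-0.04,-0.3,0.17,0.558,0.06,8,0.018,-0.04,-0.3,0.17,0.558,0.06,8]'

```text
clock: 26.05
position: [0.5895, 0.2875, 0.2103]
ee_rot: [-2.217, -2.203, -0.019]
force: [0.6, 1.3, -0.4]
width: 0.229
gripper_force: 39.6
```

```bash
python3 - <<'E'
from h import *
from scipy.spatial.transform import Rotation as R
s=sensors.observe();M=R.from_rotvec(s["ee_rot"]).as_matrix();print(s["position"],M[:,1],M[:,2],s["width"]*91.8,s["force"])
I=optics.get_image("wrist");c=optics.calibration("wrist"); cv2.imwrite("pics/w13.png",I)
k=cv2.convexHull(big(mask(I,*COL["red"])));print([(p[0].tolist(),plane(c,p[0],.03).round(3).tolist()) for p in cv2.approxPolyDP(k,6,True)])
E
```

```text
[0.58947007 0.28745198 0.2103238 ] [ 0.9999766  -0.00628125 -0.00271081] [-0.00258492  0.01996462 -0.99979735] 21.061365484498104 [ 0.60106847  1.28888963 -0.42957254]
[([260, 85], [0.545, 0.39, 0.03]), ([430, 118], [0.671, 0.366, 0.03]), ([392, 283], [0.647, 0.236, 0.03]), ([346, 321], [0.609, 0.202, 0.03]), ([298, 321], [0.569, 0.202, 0.03]), ([230, 284], [0.513, 0.236, 0.03])]
```

View pics/w13.png

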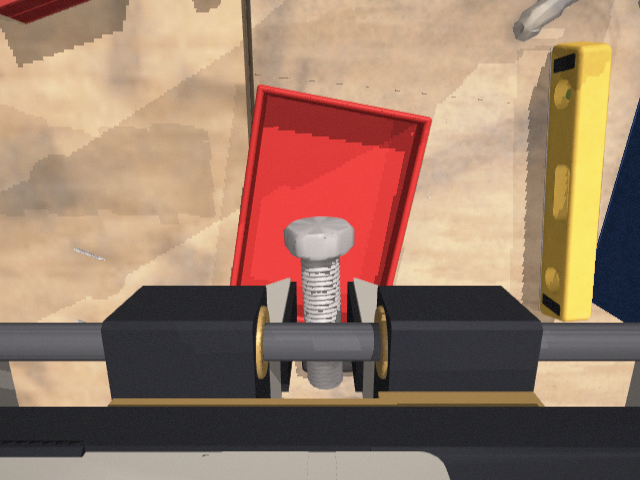

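The bolt is held with its head at (320,238), over the middle of the red tray (rim corners (260,85) and (430,118), centre about (0.591, 0.290)). Lowering and releasing.

Call:
arm_command --deltas '[0,0,0,0.002,0,-0.05,8,0,0,0,0.002,0,-0.1,8,0,0,0,0.002,0,-0.145,8,0,0,0,0.002,0,-0.17,8,0,0,0,0.002,0,-0.176,8,0,0,0,0.002,0,-0.176,8,0,0,0,0.002,0,-0.176,8,0,0,0,0.002,0,-0.176,40,0,0,0,0.002,0,-0.176,40,0,0,0,0.002,0,-0.176,40,0,0,0,0.002,0,-0.176,40,0,0,0,0.002,0,-0.13,40,0,0,0,0.002,0,-0.08,40,0,0,0,0.002,0,-0.03,40,0,0,0,0.002,0,0.02,40,0,0,0,0.002,0,0.05,40,0,0,0,-0.09,0.03,0.05,40,0,0,0,-0.15,0.03,0.05,40,0,0,0,-0.15,0.03,0.05,40]'

```text
clock: 28.0
position: [0.4427, 0.3196, 0.261]
ee_rot: [-2.214, -2.205, -0.023]
force: [0.0, 2.1, -0.4]
width: 0.433
gripper_force: 0.0
```

```bash
python3 - <<'E'
from h import *
print(sensors.observe()["width"])
T=optics.get_image("top");S=optics.get_image("side")
C=np.zeros((590,800,3),np.uint8);C[:300]=cv2.resize(T[90:240,130:530],(800,300),interpolation=cv2.INTER_CUBIC)
C[300:590,:426]=cv2.resize(S[150:390,180:320],(426,730))[0:290]
C[300:590,430:730]=cv2.resize(S[210:375,185:355],(300,290))
cv2.imwrite("pics/final.png",C)
E
```

```text
0.4325068618553762
```

View pics/final.png

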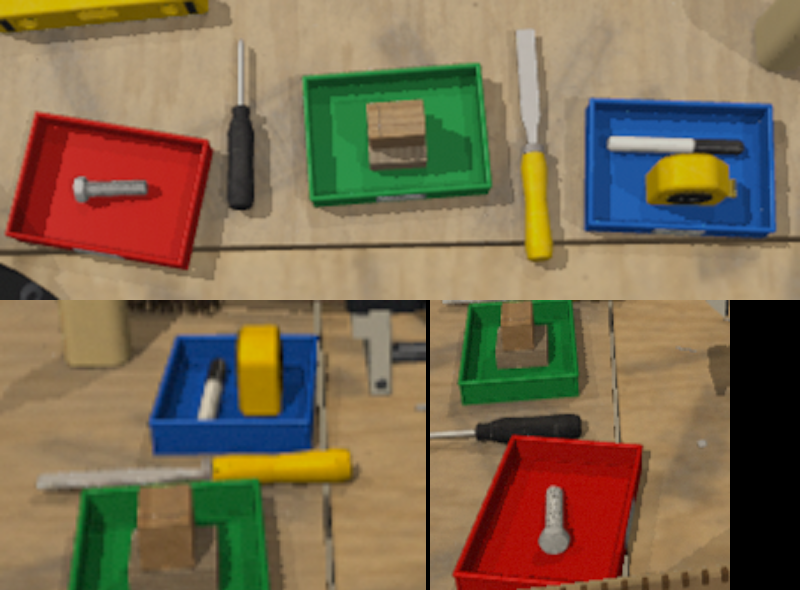

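The final view shows the bolt in red (110,188), the stacked offcuts in green (397,130), and the marker (675,144) with the upright tape (690,180) in blue. The chisel and screwdriver haven't moved.

```bash
python3 -c "
from cell import arm
print(arm.sign_off())"
```

```text
the job is handed in; nothing more can be done
None
```

The job is handed in at about 28 s: all five things are in their trays (the two offcuts about 3.5 mm apart by centre), and the chisel and screwdriver look unmoved in the last pictures; the hand-in call returned no verdict.

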